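Lid the dust cup, then wedge its lift plate just off the rails and hold

ROBOT

A 6-joint arm with a two-finger parallel gripper is mounted at the origin on the work surface. World frame = base frame: x ahead of the robot, y to its left, z up, the work surface at z = 0. Lengths are in m, angles in rad, forces in N, time in s.
With the tool pointing down it reaches from about 0.35 to 0.975 m from the base axis. Payload 4.9 kg.
Tool frame: the origin (TCP) lies at the very end of the fingers, on their centre line; the grasp point (between the pads) lies 19 mm behind it (ctrl.grasp_offset is the distance from the TCP to the grasp point, in m); z points along the fingers, y is the line along which they close (so a half turn about z gives the same grasp; the last joint's range is limited). The gripper opens to 85 mm and grips with 20 to 120 N. Pads are 22 mm wide; open, the fingers measure 114 mm over their backs; the gripper's body (76 mm by 85 mm) begins 54 mm behind the grasp point. The pads swing forward as they close: fully open they stand 13 mm farther back than shut.
Start: joints at [1.041, 0.053, 1.613, -0, 1.476, -0.119], TCP at [0.25, 0.573, 0.231] pointing down, gripper open.
Joint ranges: [-3.01, 3.01], [-1.01, 2.22], [0.06, 2.58], [-1.02, 4.17], [0.09, 2.62], [-3.14, 3.14]. Speed limits (rad/s): [2.57, 2.57, 3.14, 3.14, 3.14, 3.14].

INTERFACE

Orientations are given as a rotation vector (axis times angle).
In Python, from station import ctrl, optics gives the robot as it stands.
- The arm moves only by the shell command python3 -m handwheel 'ROWS' [OPENING] [FORCE]. ROWS is JSON, a list of rows, each an object of numbers: "tx", "ty", "tz": the shift along the tool's x, y, z in mm; "roll": the turn about the tool's z in rad. A call has 1 to 12 rows; each row shifts and turns the commanded pose from where the row before left it, along the tool's axes as they then stand; what a row does not reach is not made up. A row lasts 1/12 s, in which the tool goes at most 41.7 mm and 7.16 degrees, less where a joint would pass 70% of its speed; a pose out of reach is approached as far as the arm can. A call with a gripper value outside its range is refused whole. OPENING is the finger opening in mm, from 0 to 85.4, set as the call begins (- or left out, the last holds). The fingers move at their own pace and stop on an object; FORCE is the grip in N (left out, the last holds). Time passes only in rows, so rows that do not move let the fingers close. It gives the time, the measured TCP pose, the force, the opening and the grip force at its end, in the units of the state.
- ctrl.get_obs(): the state, without advancing time (a new reading comes with each control period).
- optics.get_image(name): name is "scene" or "top" or "wrist"; returns (picture, depth): 400x640x3 uint8, red, green, blue; 400x640 float32, m along the optical axis (not along the pixel's ray), 0 where there is no reading.
- optics.camera_params(name): a dict with "mtx" (3x3 intrinsics, pixels), "extrinsics" (4x4, takes a point from camera to world coordinates); the wrist camera has in their place "tool_from_camera" (4x4, takes a point from camera to tool coordinates, whose origin is the TCP and whose axes are the flange's). Camera axes: x right, y down, z forward; pixel columns grow to the right and rows downward; lengths in m; the calibration is good to about 2 mm. A picture is of the moment at which its call begins: read the wrist's pose just before it. camera_params takes no time and is no camera call.
- ctrl.finish_job(): hands the job in; it is judged then, once.
The state is a dict: "t": time; "q": joint angles; "dq": joint speeds; "effort": joint torques, N m; "tool_pos": TCP position; "tool_rot": TCP orientation; "contact_force": force on the tool from outside, world axes, zero at the start; "wrist_torque": the same for the moment, N m; "opening": finger opening in m; "grip_force": force on a finger pad.
Only numpy, scipy, OpenCV 4.12 (cv2) and the standard library are available. Lean on these libraries where they do the work, as an engineer would, in place of code of your own. Each camera call takes 0.05 s, during which the arm holds its last target. There are 200 camera calls.

TASK

Set the knobbed plywood lid on the open metal dust cup so that it is seated and level, and let go of it. Then take the tapered wooden wedge by its thick end and, keeping it flat on the bench, push its thin end under the steel nose of the cup's lift plate, between the two rails, until the plate just comes off the rails: a few millimetres (about 4), at no time as much as a centimetre. Finish while still gripping the wedge there so that a colleague can set the stops; lift the plate with the wedge alone, never with the gripper itself, and leave the other things on the bench where they are.

Things in the scene. Friction and masses are not known exactly. Their poses are not given: they have to be found in the camera images.
- stand: Dust-cup lift stand, fixed, origin on the bench; x runs level from its entry side (nose) to its back, z up. Two wooden rails 20 mm high along x, at y = +-54 to +-80 mm; between them the bench is clear up to x = +84 mm. Guide posts 82 mm high at x = -30, +60, y = +-67. Its plywood lift plate (14 mm thick, 160 wide) bears the cup, lies on the rails, moves only straight up.
- carriage (a joint): Height of the lift plate above the rails, m: 0 = lying on the rails (start), upper stop 0.025. Plate and cup weigh 0.4 to 1.0 kg and fall back by their weight.
- nose (a point): Middle of the lower edge of the lift plate's nose, a steel bar 12 mm thick across the plate's front (160 wide): 75 mm from the stand's origin along the stand's -x, 20 mm above the bench at rest. The wedge goes in below it along the stand's +x. The cup's wall begins 40 mm behind it.
- cup_rim (a point): Centre of the cup's mouth, at rim height (124 mm above the bench at rest), 15 mm behind the stand's origin. Cup outside diameter 100, inside 92 mm, 90 mm high.
- lid: Round plywood lid: disc 114 mm across, 10 mm thick, with a locating plug below it (84 mm across, 8 mm deep) and a dark turned wooden knob on top (26 mm across, 32 mm high). About 0.13 kg. Origin: centre of the plug's underside; z up through the knob. It starts on the bench standing on its plug.
- lid_knob (a point): Point on the lid's axis in the knob, 36 mm above the lid's origin (knob from 18 to 50 mm), where it is gripped.
- lid_seat (a point): Point on the lid's axis at the disc's underside, 8 mm above the lid's origin: it coincides with cup_rim when the lid is seated.
- wedge: Plain wooden wedge, 190 mm long, 36 wide, 0.16 kg. Origin: underside, mid-length; x points to the thin end, z up. Tail block from x = -95 to -45 mm, 40 mm high; then the tongue's top falls straight from 34 mm (x = -45) to 6 mm high at the thin end (x = +95), 1 in 5. It starts flat on the bench.
- wedge_grip (a point): Middle of the wedge's tail block, 26 mm above its underside, at x = -70 mm of the wedge, where it is gripped across its 36 mm width.
- wedge_tip (a point): Thin end of the wedge, on its underside, at x = +95 mm of the wedge. The nose (20 mm up) is met when the tip is 70 mm beyond it; each further 5 mm of push raises the plate by 1 mm.
- tape: Bystander: tape measure, black and yellow, 70 x 40 x 66 (mm). Leave it where it is.
- mug: Bystander: white mug, 85 high (mm). Leave it where it is.
- offcut: Bystander: square-ended wooden offcut, 130 x 45 x 28, no taper (mm). Leave it where it is.
- spare_disc: Bystander: bare plywood disc, 90 across, 18 thick, no knob (mm). Leave it where it is.
- glue: Bystander: white glue bottle, 60 across, 170 high (mm). Leave it where it is.
- screwdriver: Bystander: screwdriver, 200 long (mm). Leave it where it is.
- jar: Bystander: closed plastic jar, 70 across, 80 high (mm). Leave it where it is.
Mind the look-alikes: they are no part of the job. What is shaped like the wedge but black is not meant.

How it is judged:
On the way, in this order (a step that is already met when the one before it is completed fails the run):
1. the lid is seated and level on the cup, let go, while the plate lies on the rails (horizontal distance between lid_seat and cup_rim below 0.007 m and z of lid_seat in the frame of cup_rim between -0.003 and 0.003 m and angle between lid's own z axis and vertical below 0.04 rad and contact force between each of the fingers, the arm and lid below 0.2 N and value of joint carriage below 0.001 m), for 0.2 s.
2. the wedge, gripped, has its thin end under the nose between the rails (horizontal distance between lid_seat and cup_rim below 0.007 m and z of lid_seat in the frame of cup_rim between -0.003 and 0.003 m and angle between lid's own z axis and vertical below 0.04 rad and x of wedge_tip in the frame of stand above -0.06 m and y of wedge_tip in the frame of stand between -0.045 and 0.045 m and height (world z) of wedge_tip below 0.008 m and contact force between the fingers and wedge above 2 N), for 0.05 s.
At the end, for the whole second after the job is handed in: Plate 1.5 to 7.5 mm off the rails, carried by the wedge (over 2 N), tip 45 mm or more past the nose; wedge flat on the bench (6 mm, 0.05 rad), at rest, still gripped (over 2 N); lid on the cup within 7 mm of centre, 3 mm, 0.04 rad; robot touches nothing else (horizontal distance between lid_seat and cup_rim below 0.007 m and z of lid_seat in the frame of cup_rim between -0.003 and 0.003 m and angle between lid's own z axis and vertical below 0.04 rad and contact force between each of the fingers, the arm and lid below 0.2 N and value of joint carriage between 0.0015 and 0.0075 m and contact force between wedge and stand above 2 N and contact force between the fingers and wedge above 2 N and contact force between each of the fingers, the arm and stand below 0.5 N and x of wedge_tip in the frame of stand above -0.03 m and height (world z) of wedge below 0.006 m and angle between wedge's own z axis and vertical below 0.05 rad and linear speed of wedge below 0.01 m/s); the arm keeps its last pose, push and grip.
It fails at once if the plate is raised a centimetre or more (value of joint carriage above 0.01 m).
It fails at once if the robot itself pushes the stand, plate or cup (contact force between any of the fingers, the arm and stand above 6 N).
It fails at once if a bystander is disturbed (distance of any of tape, mug, offcut, spare_disc, glue, screwdriver, jar from where it was at the start of the episode above 0.03 m).
It also fails if it takes over 62 s, if anything falls off the work surface, if the arm or the gripper's body presses on something with over 40 N, if the wrist force passes 120 N, or if a joint passes its speed limit or range.

## Working session

There is one attempt and no reset: what is moved stays moved. The work goes in short steps, Python scripts to look and compute and a shell command to move; the robot and the scene stay as the last step left them, time stands still between calls to the robot, and variables do not carry over. Pictures are saved under pics/ and viewed, at most 10 in all, crops included, and the job is handed in when it is done.

```bash
ls; mkdir -p pics; cat > h.py <<'E'
import numpy as np, cv2
from scipy.spatial.transform import Rotation as R
from station import ctrl, optics
def shot(name):
    o=ctrl.get_obs(); im,d=optics.get_image(name); p=optics.camera_params(name); K=np.array(p["mtx"])
    if name=="wrist":
        T=np.eye(4);T[:3,:3]=R.from_rotvec(o["tool_rot"]).as_matrix();T[:3,3]=o["tool_pos"]; E=T@np.array(p["tool_from_camera"])
    else: E=np.array(p["extrinsics"])
    return im,d,K,E
def ray(K,E,u,v):
    r=E[:3,:3]@np.linalg.solve(K,[u,v,1.]); return E[:3,3],r
def plane(K,E,u,v,z):
    c,r=ray(K,E,u,v); return c+r*(z-c[2])/r[2]
def cloud(d,K,E):
    v,u=np.indices(d.shape); P=np.stack([u,v,np.ones_like(u)],-1)@np.linalg.inv(K).T*d[...,None]
    return P@E[:3,:3].T+E[:3,3]
def two(a,b):  # midpoint of two rays (c,r), and gap
    A=np.stack([a[1],-b[1]],1); s=np.linalg.lstsq(A,b[0]-a[0],rcond=None)[0]
    p=a[0]+a[1]*s[0]; q=b[0]+b[1]*s[1]; return (p+q)/2,np.linalg.norm(p-q)
E
python3 - <<'E'
from h import *
for n in("top","scene"):
    im,d,K,E=shot(n); cv2.imwrite(f"pics/{n}0.png",im[...,::-1]); np.savez(f"{n}0.npz",im=im,d=d,K=K,E=E)
    print(n,E[:3,3].round(3),(d>0).mean())
print(ctrl.get_obs())
E
```

```text
pics
top [ 0.437 -0.013  1.23 ] 0.9960390625
scene [ 1.226 -1.174  0.918] 0.99142578125
{'t': 0.1, 'q': array([ 1.04102093e+00,  5.32822977e-02,  1.61416107e+00, -1.07321706e-05,
        1.47600741e+00, -1.18974574e-01]), 'dq': array([-1.98561765e-03, -3.20112289e-03, -3.50567881e-03, -1.22915375e-03,
        3.33498690e-03, -5.60513853e-05]), 'effort': array([ 1.10633711e-03, -3.94904208e+01, -3.71363103e+01, -6.52835524e-05,
        3.93179100e-03,  1.23104599e-05]), 'tool_pos': array([0.24928869, 0.57251282, 0.23018864]), 'tool_rot': array([-6.40636082e-01, -3.07498376e+00,  2.77135545e-03]), 'contact_force': array([-0.19414838, -0.05717459, -1.267368  ]), 'wrist_torque': array([-0.02089606, -0.03416906, -0.04876111]), 'grip_force': 0.0, 'opening': 0.08553032858614452}
```

View pics/top0.png

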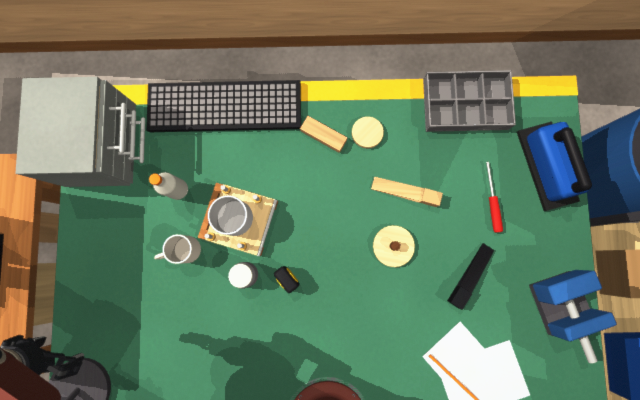

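View pics/scene0.png

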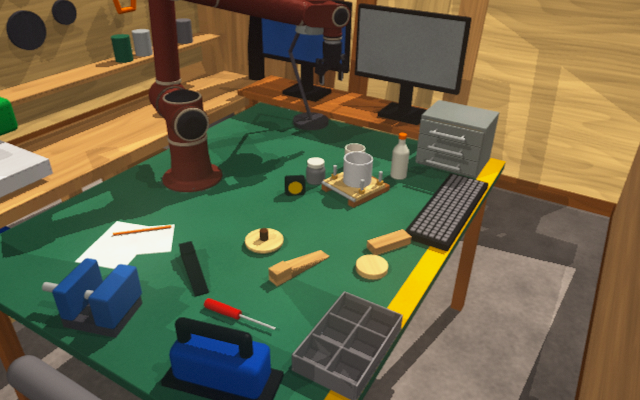

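The top view shows the lid with its knob at (395,246), and the wedge with its thick tail at (433,197) and thin end at (374,185). The stand is around (237,218), with the cup at (230,215). The black look-alike is at (471,276). I'll crop the stand to tell the nose from the back.

```bash
python3 - <<'E'
from h import *
a=cv2.imread("pics/top0.png")[165:275,180:300]; b=cv2.imread("pics/scene0.png")[140:215,310:400]
a=cv2.resize(a,(436,400),interpolation=cv2.INTER_CUBIC); b=cv2.resize(b,(360,300),interpolation=cv2.INTER_CUBIC)
b=cv2.copyMakeBorder(b,0,100,0,0,cv2.BORDER_CONSTANT); cv2.imwrite("pics/c1.png",np.hstack([a,b]))
z=np.load("top0.npz");P=cloud(z["d"],z["K"],z["E"])
for n,(u,v) in dict(tail=(433,197),tip=(377,186),knob=(395,246),lid=(380,246),cupfloor=(230,215),tape=(287,279),jar=(242,275),mug=(180,250),glue=(172,185),plateR=(262,225),table=(330,240),desk=(320,200)).items(): print(n,P[v,u].round(3))
E
```

```text
tail [ 0.591 -0.303  0.038]
tip [ 0.63  -0.154  0.007]
knob [ 0.459 -0.191  0.055]
lid [ 0.461 -0.156  0.016]
cupfloor [0.553 0.254 0.039]
tape [0.379 0.097 0.067]
jar [0.392 0.212 0.083]
mug [0.462 0.4   0.005]
glue [0.627 0.387 0.115]
plateR [0.524 0.167 0.034]
table [ 0.481 -0.018 -0.   ]
desk [ 0.594  0.008 -0.001]
```

View pics/c1.png

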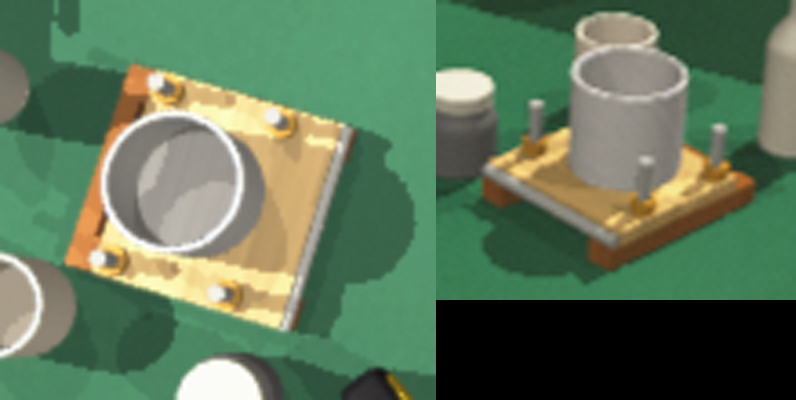

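The left crop shows the steel nose bar running from about (276,200) to (259,255) in full-picture top pixels. So the entry side faces image right (world −y), and the cup sits towards the back. Next I'll measure from the top and scene views.

```bash
cat >> h.py <<'E'
def lid(im,lo,hi,box,minarea=10):
    u0,v0,u1,v1=box; h=cv2.cvtColor(im,cv2.COLOR_RGB2HSV); m=cv2.inRange(h,np.array(lo),np.array(hi)); k=np.zeros_like(m); k[v0:v1,u0:u1]=m[v0:v1,u0:u1]
    c=[x for x in cv2.findContours(k,cv2.RETR_EXTERNAL,cv2.CHAIN_APPROX_NONE)[0] if cv2.contourArea(x)>=minarea]
    return sorted(c,key=cv2.contourArea)[::-1]
def rows(target,yaw=None):
    o=ctrl.get_obs(); M=R.from_rotvec(o["tool_rot"]).as_matrix(); d=M.T@(np.array(target)-o["tool_pos"])*1000
    print("tool shift mm",d.round(1),"tool y axis yaw deg",np.degrees(np.arctan2(M[1,1],M[0,1])).round(2), "pos",o["tool_pos"].round(4))
E
python3 - <<'E'
from h import *
p=optics.camera_params("wrist"); print(np.array(p["tool_from_camera"]).round(3), np.array(p["mtx"]).round(1))
D={n:np.load(n+"0.npz") for n in("top","scene")}
hsv={n:cv2.cvtColor(D[n]["im"],cv2.COLOR_RGB2HSV) for n in D}
for n,pts in dict(top=dict(knob=(395,246),lid=(380,246),tail=(433,197),tongue=(400,189),bar=(268,228),green=(330,240)),scene=dict(knob=(264,234),lid=(252,243),tail=(283,270),tongue=(308,262),green=(220,280))).items():
    for k,(u,v) in pts.items(): print(n,k,hsv[n][v,u])
t=D["top"];K,E=t["K"],t["E"]
P=cloud(t["d"],K,E)
m=((P[...,2]>0.115)&(P[...,2]<0.135)).astype(np.uint8); m[:,:195]=0;m[:,260:]=0
c=max(cv2.findContours(m,0,1)[0],key=len); (u,v),r=cv2.minEnclosingCircle(c)
print("cup",plane(K,E,u,v,.124),r*2*(1.23-.124)/K[0,0])
a,b=[plane(K,E,*q,.034) for q in((276.3,200.2),(259.2,255.2))]; print("nose",a,b,np.linalg.norm(a-b))
E
```

```text
[[ 0.001 -0.958 -0.288  0.074]
 [ 1.     0.001 -0.001 -0.   ]
 [ 0.001 -0.288  0.958 -0.143]
 [ 0.     0.     0.     1.   ]] [[307.    0.  318.2]
 [  0.  307.  195.5]
 [  0.    0.    1. ]]
top knob [ 11 161 127]
top lid [ 27  72 251]
top tail [ 21 112 250]
top tongue [ 23 103 251]
top bar [ 49  24 118]
top green [ 72 111 151]
scene knob [ 19 138  59]
scene lid [ 22 123 237]
scene tail [ 17 151 227]
scene tongue [ 18 145 234]
scene green [ 72 138 126]
cup [0.54553941 0.24166536 0.124     ] 0.10028743023043905
nose [0.59197788 0.12780409 0.034     ] [0.44254456 0.17508502 0.034     ] 0.1567348272191252
```

```bash
python3 -m handwheel '[{"roll":0.122,"tz":-4},{"roll":0.122,"tz":-4},{"roll":0.122,"tz":-4},{"roll":0.122,"tz":-4},{"roll":0.122,"tz":-4},{"roll":0.122,"tz":-4},{"roll":0.122,"tz":-4},{"roll":0.122,"tz":-4},{"roll":0.122,"tz":-4},{"roll":0.122,"tz":-4},{"roll":0.122,"tz":-4},{"roll":0.122,"tz":-4}]'; python3 -c "
from h import *
rows([.52,.17,.30])"
```

```text
tool shift mm [-408.9 -261.   -69.4] tool y axis yaw deg 66.46 pos [0.2493 0.5725 0.2302]$[0]: bad value
```

```bash
python3 -m handwheel '[{"tx":0,"ty":0,"tz":-4,"roll":0.12}]'
```

```text
t: 0.18
tool_pos: [0.2491, 0.5722, 0.2334]
tool_rot: [-0.827, -3.03, 0.005]
contact_force: [-0.7, -0.5, 0.5]
opening: 0.0857
grip_force: 0.0
```

```bash
python3 -m handwheel --help | head -30
```

```text
invalid input: not JSON, or not a number
```

```bash
python3 -m handwheel '[{"tx":0,"ty":0,"tz":-5,"roll":0.122},{"tx":0,"ty":0,"tz":-5,"roll":0.122},{"tx":0,"ty":0,"tz":-5,"roll":0.122},{"tx":0,"ty":0,"tz":-5,"roll":0.122},{"tx":0,"ty":0,"tz":-5,"roll":0.122},{"tx":0,"ty":0,"tz":-5,"roll":0.122},{"tx":0,"ty":0,"tz":-5,"roll":0.122},{"tx":0,"ty":0,"tz":-5,"roll":0.122},{"tx":0,"ty":0,"tz":-5,"roll":0.122},{"tx":0,"ty":0,"tz":-5,"roll":0.122},{"tx":0,"ty":0,"tz":-5,"roll":0.122}]'; python3 -c "
from h import *
rows([.52,.17,.30])"
```

```text
t: 1.1
tool_pos: [0.2494, 0.5727, 0.2898]
tool_rot: [2.535, 1.854, -0.002]
contact_force: [1.0, 0.1, -0.8]
opening: 0.0856
grip_force: 0.0
tool shift mm [-301.7  379.9  -10. ] tool y axis yaw deg -17.65 pos [0.2494 0.5727 0.2898]
```

```bash
python3 -m handwheel '[{"tx":-25,"ty":31,"tz":-1,"roll":0},{"tx":-25,"ty":31,"tz":-1,"roll":0},{"tx":-25,"ty":31,"tz":-1,"roll":0},{"tx":-25,"ty":31,"tz":-1,"roll":0},{"tx":-25,"ty":31,"tz":-1,"roll":0},{"tx":-25,"ty":31,"tz":-1,"roll":0},{"tx":-25,"ty":31,"tz":-1,"roll":0},{"tx":-25,"ty":31,"tz":-1,"roll":0},{"tx":-25,"ty":31,"tz":-1,"roll":0},{"tx":-25,"ty":31,"tz":-1,"roll":0},{"tx":-25,"ty":31,"tz":-1,"roll":0},{"tx":0,"ty":0,"tz":0,"roll":0}]'; python3 - <<'E'
from h import *
rows([.46,-.19,.25])
im,d,K,E=shot("wrist"); cv2.imwrite("pics/w1.png",im[...,::-1]); np.savez("w1.npz",im=im,d=d,K=K,E=E); print(ctrl.get_obs()["dq"].round(3))
E
```

```text
t: 2.1
tool_pos: [0.4961, 0.2038, 0.3008]
tool_rot: [2.535, 1.851, -0.002]
contact_force: [0.3, -0.4, -0.4]
opening: 0.0856
grip_force: 0.0
tool shift mm [-385.9   85.5   51.8] tool y axis yaw deg -17.73 pos [0.4961 0.2038 0.3008]
[ 0.068 -0.01   0.009  0.027  0.011  0.019]
```

View pics/w1.png

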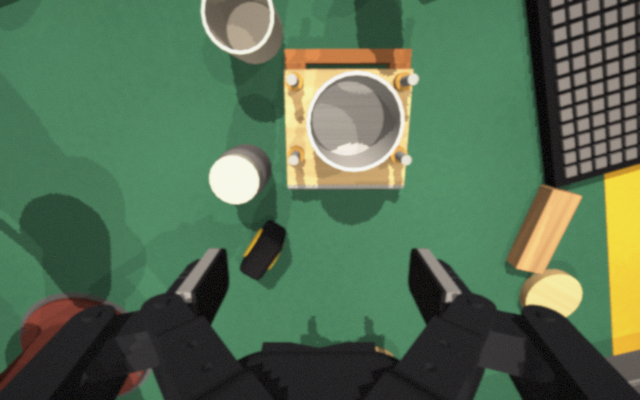

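The wrist view shows the stand almost square to the tool: cup rim centred near (356,121), nose bar from (288,187) to (405,188), with the tape at (264,250) and the jar at (238,176) to its left.

```bash
python3 - <<'E'
from h import *
z=np.load("w1.npz"); im,d,K,E=[z[k] for k in("im","d","K","E")]
P=cloud(d,K,E); hsv=cv2.cvtColor(im,cv2.COLOR_RGB2HSV)
m=((hsv[...,1]<40)&(hsv[...,2]>200)).astype(np.uint8)*255; m[:60]=0;m[180:]=0;m[:,:300]=0;m[:,:]*=1; m[:,412:]=0
cs=cv2.findContours(m,cv2.RETR_EXTERNAL,cv2.CHAIN_APPROX_NONE)[0]; c=max(cs,key=lambda c:cv2.boundingRect(c)[2]); e=cv2.fitEllipse(c); print("rim ellipse",e)
cw=plane(K,E,*e[0],.124); print("rim centre wrist",cw, "diam",e[1][1]*(E[2,3]-.124)/K[0,0])
# second ray: top
t=np.load("top0.npz");Pt=cloud(t["d"],t["K"],t["E"]); mt=((Pt[...,2]>.115)&(Pt[...,2]<.135)).astype(np.uint8); mt[:,:195]=0;mt[:,260:]=0
(u,v),r=cv2.minEnclosingCircle(max(cv2.findContours(mt,0,1)[0],key=len))
print("two-view rim",two(ray(K,E,*e[0]),ray(t["K"],t["E"],u,v)))
q=P[(P[...,2]>.118)&(P[...,2]<.13)]; q=q[(abs(q[:,:2]-cw[:2])<.07).all(1)]; print("rim depth z",np.median(q[:,2]), cv2.minEnclosingCircle(q[:,:2].astype(np.float32)))
q=P[(P[...,2]>.026)&(P[...,2]<.042)]; q=q[(abs(q[:,:2]-cw[:2])<.13).all(1)]; print("plate z",np.median(q[:,2]))
# grey bar pixels: edge of bar, lower contour between cols 295..400
edge=[]
for u in range(294,400,3):
    col=cv2.cvtColor(im,cv2.COLOR_RGB2GRAY)[178:200,u].astype(float); s=hsv[178:200,u]
    g=[v for v in range(178,200) if hsv[v,u,1]<70 and hsv[v,u,2]>60]
    if g: edge.append((u,max(g)+.5,min(g)-.5))
edge=np.array(edge); W=np.array([plane(K,E,u,v,.034) for u,v,_ in edge]); W2=np.array([plane(K,E,u,v,.034) for u,_,v in edge])
vx,vy,x0,y0=cv2.fitLine(W[:,:2].astype(np.float32),cv2.DIST_HUBER,0,.01,.01).ravel()
print("edge line dir",vx,vy,"at",x0,y0,"res mm",np.abs((W[:,:2]-[x0,y0])@[-vy,vx]).mean()*1e3, "bar px", (edge[:,1]-edge[:,2]).mean())
n=np.array([-vy,vx]); n*=np.sign(n[1]); print("normal",n,"yaw",np.degrees(np.arctan2(n[1],n[0])),"cup-edge dist",(cw[:2]-[x0,y0])@n)
for v in(187,):
    g=np.where((hsv[v,:,1]<70)&(hsv[v,:,2]>60))[0]; g=g[(g>270)&(g<420)]; print(g.min(),g.max(),plane(K,E,g.min(),v,.034),plane(K,E,g.max(),v,.034))
E
```

```text
rim ellipse ((354.9086608886719, 120.76231384277344), (96.06011199951172, 100.3774185180664), 25.9093017578125)
rim centre wrist [0.54810641 0.24540692 0.124     ] diam 0.10456613245850843
two-view rim (array([0.54794928, 0.24437496, 0.11227639]), np.float64(0.002516863415867578))
rim depth z 0.1243055871693114 ((0.5480368733406067, 0.24293963611125946), 0.05006777495145798)
plate z 0.035476567647553525
edge line dir 0.95260894 -0.30419773 at 0.527502 0.1491667 res mm 2.0093847226315906e-06 bar px 5.0
normal [0.30419773 0.95260894] yaw 72.2901 cup-edge dist 0.09794710178782991
287 403 [0.44292714 0.17994778 0.034     ] [0.59586607 0.13111092 0.034     ]
```

```bash
python3 -m handwheel '[{"tx":-36,"ty":9,"tz":3,"roll":0},{"tx":-36,"ty":9,"tz":3,"roll":0},{"tx":-36,"ty":9,"tz":3,"roll":0},{"tx":-36,"ty":9,"tz":3,"roll":0},{"tx":-36,"ty":9,"tz":3,"roll":0},{"tx":-36,"ty":9,"tz":3,"roll":0},{"tx":-36,"ty":9,"tz":3,"roll":0},{"tx":-36,"ty":9,"tz":3,"roll":0},{"tx":-36,"ty":9,"tz":3,"roll":0},{"tx":-36,"ty":9,"tz":3,"roll":0},{"tx":0,"ty":0,"tz":0,"roll":0},{"tx":0,"ty":0,"tz":0,"roll":0}]' 70; python3 - <<'E'
from h import *
rows([.46,-.19,.15])
im,d,K,E=shot("wrist"); cv2.imwrite("pics/w2.png",im[...,::-1]); np.savez("w2.npz",im=im,d=d,K=K,E=E); print(ctrl.get_obs()["dq"].round(3))
E
```

```text
t: 3.15
tool_pos: [0.4718, -0.1617, 0.2705]
tool_rot: [-2.531, -1.858, 0.0]
contact_force: [0.0, -0.1, 0.1]
opening: 0.07
grip_force: 0.0
tool shift mm [-30.7  -2.6 120.5] tool y axis yaw deg -17.43 pos [ 0.4718 -0.1617  0.2705]
[ 0.033 -0.01  -0.002 -0.     0.001 -0.002]
```

View pics/w2.png

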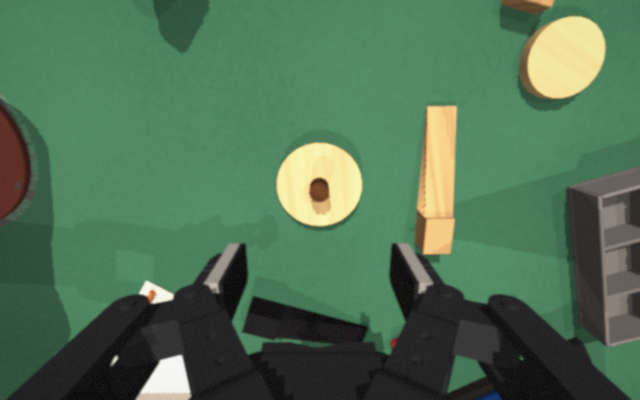

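This view shows the lid disc centred near (319,184) with its knob at (319,188). The wedge's thin end is at (442,106), and its tail block spans rows 216–253 near (436,235).

```bash
cat > meas.py <<'E'
from h import *
W=np.load("w2.npz"); T=np.load("top0.npz"); S=np.load("scene0.npz")
def ell(z,box):
    h=cv2.cvtColor(z["im"],cv2.COLOR_RGB2HSV); m=((h[...,0]<38)&(h[...,1]>30)).astype(np.uint8); k=m*0; u0,v0,u1,v1=box; k[v0:v1,u0:u1]=m[v0:v1,u0:u1]
    c=max(cv2.findContours(k,0,1)[0],key=cv2.contourArea); return cv2.fitEllipse(cv2.convexHull(c))
def dark(z,box):
    h=cv2.cvtColor(z["im"],cv2.COLOR_RGB2HSV); m=((h[...,0]<25)&(h[...,2]<150)&(h[...,1]>110)).astype(np.uint8); k=m*0; u0,v0,u1,v1=box; k[v0:v1,u0:u1]=m[v0:v1,u0:u1]
    c=max(cv2.findContours(k,0,1)[0],key=cv2.contourArea); return np.array(cv2.minEnclosingCircle(c)[0])
ew,et=ell(W,(270,135,368,232)),ell(T,(365,220,420,272)); print(ew,et)
for n,z,e in(("w",W,ew),("t",T,et)): print("disc",n,plane(z["K"],z["E"],*e[0],.018).round(4))
print("disc two-view",two(ray(W["K"],W["E"],*ew[0]),ray(T["K"],T["E"],*et[0])))
kw,kt,ks=dark(W,(305,172,335,205)),dark(T,(385,236,406,256)),dark(S,(256,226,272,243)); print(kw,kt,ks)
print("knob two-view",two(ray(W["K"],W["E"],*kw),ray(T["K"],T["E"],*kt)),two(ray(W["K"],W["E"],*kw),ray(S["K"],S["E"],*ks)))
P=cloud(W["d"],W["K"],W["E"]); q=P[172:205,305:335].reshape(-1,3); q=q[q[:,2]>.046]; print("knob top depth",q.mean(0).round(4),len(q), "disc z",np.median(P[160:170,300:340,2]))
# wedge
for n,z,box in(("w",W,(405,95,470,260)),("t",T,(366,172,446,212))):
    Q=cloud(z["d"],z["K"],z["E"]); h=cv2.cvtColor(z["im"],cv2.COLOR_RGB2HSV); m=((h[...,0]<38)&(h[...,1]>30)).astype(np.uint8); k=m*0; u0,v0,u1,v1=box; k[v0:v1,u0:u1]=m[v0:v1,u0:u1]
    q=Q[(k>0)]; q=q[q[:,2]>.003]; hi=q[q[:,2]>.0375]; hi=hi[hi[:,2]<.045]
    for nm,a in(("all",q),("tail top",hi)):
        r=cv2.minAreaRect(a[:,:2].astype(np.float32)); print(n,nm,np.round(r[0],4),np.round(r[1],4),round(r[2],2),"z",np.percentile(a[:,2],[5,95]).round(4))
    c=max(cv2.findContours(k,0,1)[0],key=cv2.contourArea); print(cv2.approxPolyDP(c,3,True).reshape(-1,2).tolist())
E
python3 meas.py
```

```text
((318.80804443359375, 184.0059356689453), (84.49560546875, 86.02831268310547), 91.25022888183594) ((393.4893798828125, 245.8084259033203), (41.224605560302734, 42.131813049316406), 127.82026672363281)
disc w [ 0.4627 -0.1902  0.018 ]
disc t [ 0.4605 -0.1925  0.018 ]
disc two-view (array([ 0.46092301, -0.19583482, -0.00481937]), np.float64(4.6644606761947535e-07))
[318.5 189.5] [394.5 246. ] [263.57144165 234.28572083]
knob two-view (array([ 0.46028319, -0.19432461,  0.02719762]), np.float64(0.001470526331379465)) (array([ 0.46196257, -0.19180313,  0.0380442 ]), np.float64(0.0005100825488488274))
knob top depth [ 0.4632 -0.1902  0.0559] 333 disc z 0.018774588128825875
w all [ 0.5491 -0.2106] [0.1945 0.1759] 72.92 z [0.0074 0.0412]
w tail top [ 0.5943 -0.2995] [0.0509 0.0371] 73.15 z [0.039  0.0419]
[[454, 105], [426, 107], [415, 234], [423, 254], [449, 253]]
t all [ 0.5771 -0.1509] [0.1481 0.3641] 23.17 z [0.0071 0.0421]
t tail top [ 0.5937 -0.2961] [0.0568 0.0373] 71.56 z [0.0379 0.0435]
[[373, 179], [372, 189], [434, 206], [440, 203], [440, 192]]
```

```bash
python3 -m handwheel '[{"tx":-5,"ty":0,"tz":30,"roll":0},{"tx":-5,"ty":0,"tz":30,"roll":0},{"tx":-5,"ty":0,"tz":30,"roll":0},{"tx":-5,"ty":0,"tz":30,"roll":0},{"tx":-5,"ty":0,"tz":30,"roll":0},{"tx":-5,"ty":0,"tz":30,"roll":0},{"tx":0,"ty":0,"tz":0,"roll":0},{"tx":0,"ty":0,"tz":0,"roll":0}]' 70; python3 - <<'E'
from h import *
rows([.4627,-.1905,.023])
im,d,K,E=shot("wrist"); np.savez("w3.npz",im=im,d=d,K=K,E=E)
h=cv2.cvtColor(im,cv2.COLOR_RGB2HSV); m=((h[...,0]<25)&(h[...,2]<150)&(h[...,1]>110)).astype(np.uint8); m[:,:240]=0;m[:,400:]=0
P=cloud(d,K,E); q=P[(P[...,2]>.045)&(P[...,2]<.065)&(abs(P[...,0]-.4627)<.03)&(abs(P[...,1]+.1905)<.03)]; print(len(q),q.mean(0),cv2.minEnclosingCircle(q[:,:2].astype(np.float32)))
c=max(cv2.findContours(m,0,1)[0],key=cv2.contourArea); print(cv2.boundingRect(c))
E
```

```text
t: 3.87
tool_pos: [0.4625, -0.1878, 0.09]
tool_rot: [-2.525, -1.862, 0.002]
contact_force: [0.2, 1.1, -0.1]
opening: 0.0705
grip_force: 0.0
tool shift mm [-2.6  1.2 67. ] tool y axis yaw deg -17.18 pos [ 0.4625 -0.1878  0.09  ]
1190 [ 0.46272421 -0.19117432  0.05033639] ((0.46255064010620117, -0.19226454198360443), 0.013080731965601444)
(302, 198, 38, 49)
```

```bash
python3 -m handwheel '[{"tx":-1,"ty":1,"tz":22,"roll":0},{"tx":-2,"ty":0,"tz":25,"roll":0},{"tx":0,"ty":0,"tz":14,"roll":0},{"tx":0,"ty":0,"tz":6,"roll":0},{"tx":0,"ty":0,"tz":0,"roll":0},{"tx":0,"ty":0,"tz":0,"roll":0}]' 70; python3 -m handwheel '[{"tx":0,"ty":0,"tz":0,"roll":0},{"tx":0,"ty":0,"tz":0,"roll":0},{"tx":0,"ty":0,"tz":0,"roll":0},{"tx":0,"ty":0,"tz":0,"roll":0},{"tx":0,"ty":0,"tz":0,"roll":0},{"tx":0,"ty":0,"tz":0,"roll":0},{"tx":0,"ty":0,"tz":0,"roll":0},{"tx":0,"ty":0,"tz":0,"roll":0},{"tx":0,"ty":0,"tz":0,"roll":0}]' 0 40
```

```text
t: 4.42
tool_pos: [0.465, -0.1937, 0.0265]
tool_rot: [2.527, 1.861, 0.002]
contact_force: [-0.2, -0.5, -0.3]
opening: 0.07
grip_force: 0.0
t: 5.17
tool_pos: [0.4641, -0.1937, 0.0255]
tool_rot: [2.529, 1.861, 0.001]
contact_force: [-0.7, 1.8, 6.2]
opening: 0.0246
grip_force: 39.7
```

```bash
python3 -m handwheel '[{"tx":0,"ty":0,"tz":-15,"roll":0},{"tx":0,"ty":0,"tz":-30,"roll":0},{"tx":0,"ty":0,"tz":-30,"roll":0},{"tx":0,"ty":0,"tz":-30,"roll":0},{"tx":10,"ty":-3,"tz":-30,"roll":0},{"tx":20,"ty":-5,"tz":-25,"roll":0},{"tx":30,"ty":-8,"tz":-20,"roll":0},{"tx":30,"ty":-8,"tz":-20,"roll":0},{"tx":30,"ty":-8,"tz":-20,"roll":0},{"tx":30,"ty":-8,"tz":-20,"roll":0},{"tx":30,"ty":-8,"tz":-20,"roll":0},{"tx":30,"ty":-8,"tz":-15,"roll":0}]'; python3 -m handwheel '[{"tx":30,"ty":-8,"tz":0,"roll":0},{"tx":30,"ty":-8,"tz":0,"roll":0},{"tx":30,"ty":-8,"tz":0,"roll":0},{"tx":25,"ty":-6,"tz":0,"roll":0},{"tx":15,"ty":-4,"tz":0,"roll":0},{"tx":0,"ty":0,"tz":0,"roll":0},{"tx":0,"ty":0,"tz":0,"roll":0},{"tx":0,"ty":0,"tz":0,"roll":0}]'; python3 - <<'E'
from h import *
im,d,K,E=shot("wrist"); cv2.imwrite("pics/w4.png",im[...,::-1]); np.savez("w4.npz",im=im,d=d,K=K,E=E); o=ctrl.get_obs(); print(o["dq"].round(3),o["tool_pos"])
E
```

```text
t: 6.17
tool_pos: [0.4722, 0.0253, 0.3007]
tool_rot: [2.53, 1.861, 0.002]
contact_force: [1.2, -0.7, -1.1]
opening: 0.0247
grip_force: 39.6
t: 6.83
tool_pos: [0.4784, 0.1575, 0.2988]
tool_rot: [2.531, 1.861, -0.002]
contact_force: [-0.4, 0.0, -0.3]
opening: 0.0246
grip_force: 39.6
[-0.01  -0.004 -0.002  0.002  0.001  0.003] [0.47845997 0.15724267 0.29892598]
```

View pics/w4.png

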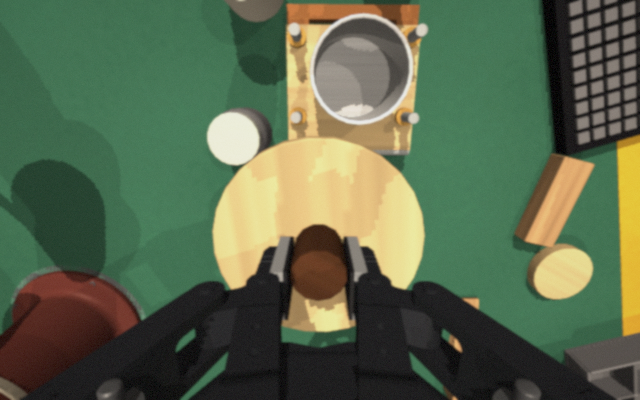

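The lid is held upright with its disc centred near (318,235). The cup rim is fully visible around (362,69).

```bash
python3 - <<'E'
from h import *
z=np.load("w4.npz"); im,d,K,E=[z[k] for k in("im","d","K","E")]; o=ctrl.get_obs()
hsv=cv2.cvtColor(im,cv2.COLOR_RGB2HSV); P=cloud(d,K,E)
# cup rim: ray and depth
m=((hsv[...,1]<40)&(hsv[...,2]>190)).astype(np.uint8); m[:12]=0;m[128:]=0;m[:,:306]=0;m[:,416:]=0
c=max(cv2.findContours(m,0,1)[0],key=lambda c:cv2.boundingRect(c)[2]); e=cv2.fitEllipse(cv2.convexHull(c)); print("ell",e,plane(K,E,*e[0],.124),e[1][1]*(E[2,3]-.124)/K[0,0])
w1=np.load("w1.npz"); print("two wrist views",two(ray(K,E,*e[0]),ray(w1["K"],w1["E"],354.91,120.76)))
q=P[(P[...,2]>.117)&(P[...,2]<.131)]; q=q[(abs(q[:,:2]-[.548,.243])<.07).all(1)]; cc=cv2.minEnclosingCircle(q[:,:2].astype(np.float32)); print("depth rim",cc,np.median(q[:,2]))
# disc
M=R.from_rotvec(o["tool_rot"]).as_matrix(); L=(P-o["tool_pos"])@M
s=(hsv[...,0]<38)&(hsv[...,1]>30)&(hsv[...,1]<160)&(hsv[...,2]>150)&(abs(L[...,2])<.03)
q=L[s]; A=np.c_[q[:,:2],np.ones(len(q))]; f=np.linalg.lstsq(A,q[:,2],rcond=None)[0]; print("disc plane in tool",f,"n",len(q))
ks=s.astype(np.uint8); c=max(cv2.findContours(ks,0,1)[0],key=cv2.contourArea); h=cv2.convexHull(c).reshape(-1,2)
h=np.array([p for p in h if p[1]<325]); e2=cv2.fitEllipse(h.astype(np.float32)); print("disc ell",e2)
hw=np.array([((plane(K,E,u,v,o["tool_pos"][2]-f[2])-o["tool_pos"])@M)[:2] for u,v in h])
B=np.c_[2*hw,np.ones(len(hw))]; x=np.linalg.lstsq(B,(hw**2).sum(1),rcond=None)[0]; print("disc circle in tool mm",x[:2]*1e3,"r",np.sqrt(x[2]+x[0]**2+x[1]**2)*1e3)
lidc=o["tool_pos"]+M@np.r_[x[:2],f[2]]; print("lid top centre world",lidc)
cup=np.array([*cc[0],.124]); print("shift in tool to cup",M.T@(cup-lidc)*1e3, "depth-rim centre tool")
E
```

```text
ell ((360.952880859375, 68.734130859375), (101.7406005859375, 110.8435287475586), 14.588973999023438) [0.54807781 0.24527439 0.124     ] 0.11477922242710734
two wrist views (array([0.54820045, 0.24532618, 0.12312624]), np.float64(2.0600632997809784e-05))
depth rim ((0.5479021668434143, 0.2429889440536499), 0.05006125941872597) 0.12419261093857098
disc plane in tool [0.0034198  0.00105635 0.00691281] n 22452
disc ell ((318.4656982421875, 234.072998046875), (196.4797821044922, 210.64524841308594), 90.16232299804688)
disc circle in tool mm [ 1.74698106 -0.52281446] r 56.30908828806274
lid top centre world [0.47847855 0.15906234 0.29201217]
shift in tool to cup [100.93400733  41.274873   167.92890223] depth-rim centre tool
```

```bash
python3 -m handwheel '[{"tx":15,"ty":6,"tz":0,"roll":0},{"tx":25,"ty":10,"tz":10,"roll":0},{"tx":25,"ty":10,"tz":25,"roll":0},{"tx":20,"ty":8,"tz":25,"roll":0},{"tx":12,"ty":5,"tz":25,"roll":0},{"tx":4,"ty":2,"tz":20,"roll":0},{"tx":0,"ty":0,"tz":14,"roll":0},{"tx":0,"ty":0,"tz":5,"roll":0},{"tx":0,"ty":0,"tz":0,"roll":0},{"tx":0,"ty":0,"tz":0,"roll":0},{"tx":0,"ty":0,"tz":0,"roll":0},{"tx":0,"ty":0,"tz":0,"roll":0}]'; python3 - <<'E'
from h import *
im,d,K,E=shot("wrist"); cv2.imwrite("pics/w5.png",im[...,::-1]); np.savez("w5.npz",im=im,d=d,K=K,E=E)
o=ctrl.get_obs(); M=R.from_rotvec(o["tool_rot"]).as_matrix(); l=o["tool_pos"]+M@[.00175,-.0005,.0069]
print(o["dq"].round(3),"lid",l,"shift",M.T@(np.array([.548,.2437,.134])-l)*1e3)
for n in("top","scene"):
    im,d,K,E=shot(n); np.savez(n+"5.npz",im=im,d=d,K=K,E=E); cv2.imwrite(f"pics/{n}5.png",im[...,::-1])
E
```

```text
t: 7.88
tool_pos: [0.5487, 0.2423, 0.1775]
tool_rot: [2.53, 1.861, 0.005]
contact_force: [-0.0, -0.1, -1.3]
opening: 0.0249
grip_force: 39.6
[ 0.003  0.006  0.004  0.    -0.001 -0.   ] lid [0.54857876 0.24419891 0.17035774] shift [-0.71186065 -0.49699476 36.35540713]
```

```bash
python3 -m handwheel '[{"tx":-1,"ty":-1,"tz":8,"roll":0},{"tx":0,"ty":0,"tz":8,"roll":0},{"tx":0,"ty":0,"tz":6,"roll":0},{"tx":0,"ty":0,"tz":4,"roll":0},{"tx":0,"ty":0,"tz":4,"roll":0},{"tx":0,"ty":0,"tz":3,"roll":0},{"tx":0,"ty":0,"tz":2,"roll":0},{"tx":0,"ty":0,"tz":1,"roll":0},{"tx":0,"ty":0,"tz":0,"roll":0},{"tx":0,"ty":0,"tz":0,"roll":0},{"tx":0,"ty":0,"tz":0,"roll":0}]'
```

```text
t: 8.95
tool_pos: [0.5467, 0.2418, 0.1415]
tool_rot: [2.53, 1.862, 0.0]
contact_force: [-5.3, -0.7, 7.1]
opening: 0.0247
grip_force: 40.4
```

```bash
python3 -m handwheel '[{"tx":0,"ty":0,"tz":0,"roll":0},{"tx":0,"ty":0,"tz":0,"roll":0},{"tx":0,"ty":0,"tz":0,"roll":0},{"tx":0,"ty":0,"tz":0,"roll":0},{"tx":0,"ty":0,"tz":-5,"roll":0},{"tx":0,"ty":0,"tz":-15,"roll":0},{"tx":0,"ty":0,"tz":-25,"roll":0},{"tx":-10,"ty":0,"tz":-35,"roll":0},{"tx":-25,"ty":0,"tz":-30,"roll":0},{"tx":-15,"ty":0,"tz":-10,"roll":0},{"tx":0,"ty":0,"tz":0,"roll":0},{"tx":0,"ty":0,"tz":0,"roll":0}]' 70; cat > lidchk.py <<'E'
from h import *
im,d,K,E=shot("wrist"); P=cloud(d,K,E); np.savez("w6.npz",im=im,d=d,K=K,E=E); cv2.imwrite("pics/w6.png",im[...,::-1])
q=P[(P[...,2]>.12)&(P[...,2]<.15)&(abs(P[...,0]-.548)<.08)&(abs(P[...,1]-.243)<.08)]
t=q[q[:,2]>np.median(q[:,2])-.004]; f=np.linalg.lstsq(np.c_[t[:,:2]-[.548,.243],np.ones(len(t))],t[:,2],rcond=None)[0]
print("disc plane slope/z",f,len(t)); print("disc circle",cv2.minEnclosingCircle(t[:,:2].astype(np.float32)))
k=P[(P[...,2]>.155)&(P[...,2]<.18)&(abs(P[...,0]-.548)<.025)&(abs(P[...,1]-.243)<.025)]; print("knob",cv2.minEnclosingCircle(k[:,:2].astype(np.float32)) if len(k) else None,k[:,2].mean())
E
python3 lidchk.py
```

```text
t: 9.95
tool_pos: [0.532, 0.1938, 0.2604]
tool_rot: [2.531, 1.86, 0.004]
contact_force: [0.5, 0.1, -0.2]
opening: 0.0699
grip_force: 0.0
disc plane slope/z [-0.00046673 -0.00045802  0.13463524] 12924
disc circle ((0.5467022657394409, 0.24262787401676178), 0.0570068284869194)
knob ((0.5468711256980896, 0.242532417178154), 0.01293665636330843) 0.16649216364352165
```

View pics/w6.png

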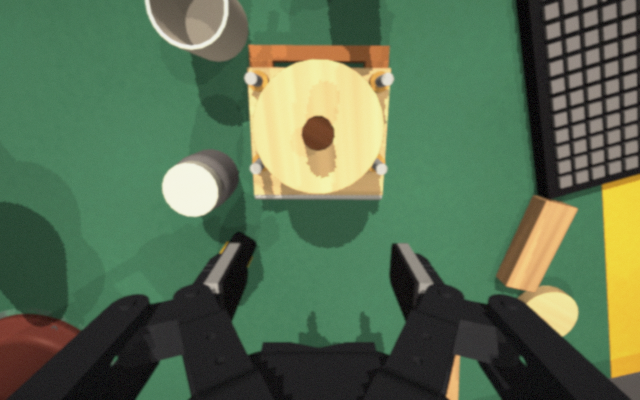

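```bash
python3 -m handwheel '[{"tx":-25,"ty":11,"tz":0,"roll":0},{"tx":-35,"ty":16,"tz":0,"roll":0},{"tx":-35,"ty":16,"tz":0,"roll":0},{"tx":-35,"ty":16,"tz":0,"roll":0},{"tx":-35,"ty":16,"tz":0,"roll":0},{"tx":-35,"ty":16,"tz":0,"roll":0},{"tx":-35,"ty":16,"tz":0,"roll":0},{"tx":-35,"ty":16,"tz":0,"roll":0},{"tx":-35,"ty":16,"tz":0,"roll":0},{"tx":-35,"ty":16,"tz":0,"roll":0},{"tx":-35,"ty":16,"tz":5,"roll":0},{"tx":-35,"ty":16,"tz":15,"roll":0}]' 70; python3 -m handwheel '[{"tx":-35,"ty":16,"tz":15,"roll":0},{"tx":-6,"ty":3,"tz":25,"roll":0},{"tx":0,"ty":0,"tz":25,"roll":0},{"tx":0,"ty":0,"tz":20,"roll":0},{"tx":0,"ty":0,"tz":10,"roll":0},{"tx":0,"ty":0,"tz":0,"roll":0},{"tx":0,"ty":0,"tz":0,"roll":0},{"tx":0,"ty":0,"tz":0,"roll":0}]'; cat > wchk.py <<'E'
from h import *
im,d,K,E=shot("wrist"); P=cloud(d,K,E); np.savez("w7.npz",im=im,d=d,K=K,E=E); cv2.imwrite("pics/w7.png",im[...,::-1])
h=cv2.cvtColor(im,cv2.COLOR_RGB2HSV); s=(h[...,0]<38)&(h[...,1]>30)&(h[...,2]>120)&(abs(P[...,0]-.61)<.08)&(P[...,1]<-.1)&(P[...,1]>-.36)
for n,lo,hi in(("tail",.036,.046),("all",.0045,.046)):
    q=P[s&(P[...,2]>lo)&(P[...,2]<hi)]; r=cv2.minAreaRect(q[:,:2].astype(np.float32)); print(n,np.round(r[0],4),np.round(r[1],4),round(r[2],2),len(q),np.median(q[:,2]))
q=P[s&(P[...,2]>.0045)&(P[...,2]<.034)]; print("line",np.degrees(np.arctan2(*cv2.fitLine(q[:,:2].astype(np.float32),cv2.DIST_L2,0,.01,.01).ravel()[1::-1])))
o=ctrl.get_obs(); print(o["dq"].round(3)); rows([.5937,-.298,.008])
E
python3 wchk.py
```

```text
t: 11.0
tool_pos: [0.5893, -0.2546, 0.2393]
tool_rot: [2.529, 1.862, 0.002]
contact_force: [1.1, -0.2, -0.2]
opening: 0.07
grip_force: 0.0
t: 11.67
tool_pos: [0.5951, -0.2978, 0.1456]
tool_rot: [2.528, 1.862, 0.001]
contact_force: [0.5, -0.3, 0.8]
opening: 0.07
grip_force: 0.0
tail [ 0.5945 -0.298 ] [0.0532 0.036 ] 73.13 2449 0.04067066608353698
all [ 0.6127 -0.2377] [0.1794 0.0359] 73.16 9737 0.025647852293230244
line 73.2172
[-0.002 -0.008 -0.008  0.001 -0.001  0.   ]
tool shift mm [ -0.3  -2.  138.3] tool y axis yaw deg -17.26 pos [ 0.5953 -0.2981  0.1463]
```

```bash
python3 -m handwheel '[{"tx":0,"ty":-1,"tz":25,"roll":0},{"tx":0,"ty":0,"tz":35,"roll":0},{"tx":0,"ty":0,"tz":35,"roll":0},{"tx":0,"ty":0,"tz":25,"roll":0},{"tx":0,"ty":0,"tz":12,"roll":0},{"tx":0,"ty":0,"tz":5,"roll":0},{"tx":0,"ty":0,"tz":0,"roll":0},{"tx":0,"ty":0,"tz":0,"roll":0}]'; python3 -m handwheel '[{"tx":0,"ty":0,"tz":0,"roll":0},{"tx":0,"ty":0,"tz":0,"roll":0},{"tx":0,"ty":0,"tz":0,"roll":0},{"tx":0,"ty":0,"tz":0,"roll":0},{"tx":0,"ty":0,"tz":0,"roll":0},{"tx":0,"ty":0,"tz":0,"roll":0},{"tx":0,"ty":0,"tz":0,"roll":0},{"tx":0,"ty":0,"tz":0,"roll":0},{"tx":0,"ty":0,"tz":0,"roll":0}]' 0 80
```

```text
t: 12.38
tool_pos: [0.5948, -0.2986, 0.0098]
tool_rot: [2.527, 1.86, 0.002]
contact_force: [0.7, -0.8, 1.0]
opening: 0.0696
grip_force: 0.0
t: 13.13
tool_pos: [0.5946, -0.2985, 0.0095]
tool_rot: [2.528, 1.86, 0.002]
contact_force: [0.5, 0.2, 5.9]
opening: 0.0347
grip_force: 80.9
```

```bash
python3 -m handwheel '[{"tx":0,"ty":0,"tz":-8,"roll":0.007},{"tx":10,"ty":-10,"tz":-7,"roll":0},{"tx":20,"ty":-20,"tz":0,"roll":0},{"tx":25,"ty":-25,"tz":0,"roll":0},{"tx":25,"ty":-25,"tz":0,"roll":0},{"tx":25,"ty":-25,"tz":0,"roll":0},{"tx":25,"ty":-25,"tz":0,"roll":0},{"tx":25,"ty":-25,"tz":0,"roll":0},{"tx":25,"ty":-25,"tz":0,"roll":0},{"tx":20,"ty":-20,"tz":0,"roll":0},{"tx":7,"ty":-9,"tz":0,"roll":0},{"tx":0,"ty":0,"tz":0,"roll":0}]'; python3 -m handwheel '[{"tx":0,"ty":0,"tz":0,"roll":0},{"tx":0,"ty":0,"tz":0,"roll":0}]'; cat > wst.py <<'E'
from h import *
im,d,K,E=shot("wrist"); P=cloud(d,K,E); np.savez("w8.npz",im=im,d=d,K=K,E=E); cv2.imwrite("pics/w8.png",im[...,::-1])
o=ctrl.get_obs(); M=R.from_rotvec(o["tool_rot"]).as_matrix(); L=(P-o["tool_pos"])@M
h=cv2.cvtColor(im,cv2.COLOR_RGB2HSV)
s=(h[...,0]<38)&(h[...,1]>30)&(h[...,2]>90)&(abs(L[...,1])<.03)&(L[...,0]>.02)&(L[...,0]<.19)&(L[...,2]>-.06)&(L[...,2]<.015+o["tool_pos"][2]-.006)
q=L[s]; print(len(q),"tip x (tool mm)",np.percentile(q[:,0],[50,99.5])*1e3,"y mid",(q[:,1].min()+q[:,1].max())*500,"w",np.ptp(q[:,1])*1e3)
for x in(.05,.08,.11,.14,.155):
    w=q[abs(q[:,0]-x)<.006]
    if len(w)>20: print(x,"y mid",np.percentile(w[:,1],[1,99]).mean()*1e3,"height above bench",np.median(w[:,2])*-1e3+o["tool_pos"][2]*1e3)
n=np.array([.304,.9526]); nose=np.array([.5206,.1575]); t=np.array([-n[1],n[0]])
p=o["tool_pos"][:2]; print("TCP rel nose: along",(p-nose)@n*1e3,"lateral",(p-nose)@t*1e3,"tool x yaw",np.degrees(np.arctan2(M[1,0],M[0,0])),"tilt",M[2,:],"z",o["tool_pos"][2],"F",o["contact_force"],"dq",abs(o["dq"]).max())
E
python3 wst.py
```

```text
t: 14.13
tool_pos: [0.4548, -0.0349, 0.0214]
tool_rot: [-2.533, -1.855, 0.002]
contact_force: [0.5, -0.1, -2.0]
opening: 0.0349
grip_force: 80.2
t: 14.3
tool_pos: [0.4579, -0.0378, 0.0228]
tool_rot: [2.536, 1.852, 0.001]
contact_force: [0.1, -0.1, -1.5]
opening: 0.0351
grip_force: 80.2
22166 tip x (tool mm) [ 67.33290346 111.48471443] y mid -0.8991894233605253 w 50.18520602094193
0.05 y mid -0.692495506813981 height above bench 42.71372619283744
0.08 y mid -2.82065158588145 height above bench 36.66739914382542
0.11 y mid -3.2286203188345106 height above bench 31.065643756841133
TCP rel nose: along -205.21960862924973 lateral 0.1846377009788857 tool x yaw 72.22812600189756 tilt [-2.23729331e-04  1.18029375e-03 -9.99999278e-01] z 0.02280104801668274 F [-0.0085732   0.25563696 -1.57209527] dq 0.006732407590571235
```

View pics/w8.png

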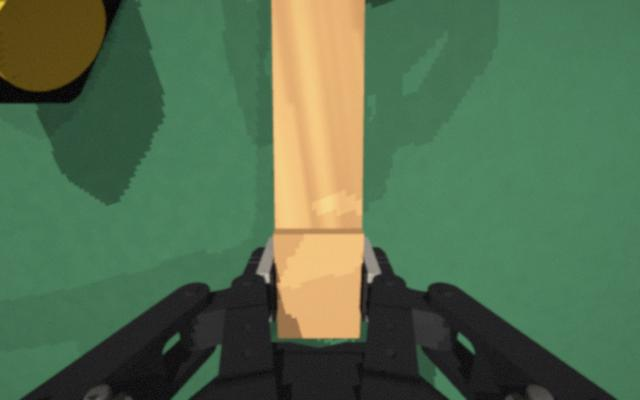

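```bash
python3 -m handwheel '[{"tx":0,"ty":0,"tz":6,"roll":0},{"tx":0,"ty":0,"tz":5,"roll":0},{"tx":0,"ty":0,"tz":2,"roll":0},{"tx":0,"ty":0,"tz":0,"roll":0},{"tx":0,"ty":0,"tz":0,"roll":0}]'; python3 wst.py; python3 - <<'E'
from h import *
z=np.load("w8.npz"); K,E=z["K"],z["E"]; o=ctrl.get_obs(); M=R.from_rotvec(o["tool_rot"]).as_matrix()
g=cv2.cvtColor(z["im"],cv2.COLOR_RGB2GRAY)[200:260,290:350].mean(1); v=200+np.argmin(np.diff(g)); print("edge row",v,(M.T@(plane(K,E,318,v+1,.040)-o["tool_pos"])*1e3))
for n in("top","scene"):
    im,d,K,E=shot(n); np.savez(n+"8.npz",im=im,d=d,K=K,E=E); cv2.imwrite(f"pics/{n}8.png",im[...,::-1])
    P=cloud(d,K,E); q=P[(P[...,2]>.128)&(P[...,2]<.146)&(np.hypot(P[...,0]-.547,P[...,1]-.243)<.054)]; print(n,"lid top z",np.median(q[:,2]),len(q))
E
```

```text
t: 14.77
tool_pos: [0.4573, -0.0376, 0.0095]
tool_rot: [-2.537, -1.852, 0.001]
contact_force: [-3.1, -0.4, 4.8]
opening: 0.0347
grip_force: 80.7
22167 tip x (tool mm) [ 67.17128503 111.28502024] y mid -0.8139064228051551 w 46.55590978910026
0.05 y mid -0.5565919832910098 height above bench 29.387184908754026
0.08 y mid -2.2316339934578355 height above bench 23.438910045977703
0.11 y mid -1.9500790527548668 height above bench 17.86563187952792
TCP rel nose: along -205.06561190457205 lateral 0.9588372402794073 tool x yaw 72.26856126635413 tilt [-8.00758834e-04 -2.29888675e-04 -9.99999653e-01] z 0.0095195636305365 F [-3.29729597 -1.87031875  4.66918949] dq 0.0063904373469397275
edge row 228 [ 25.457639    -0.54345597 -30.50070745]
top lid top z 0.13412388216270177 1329
scene lid top z 0.13809392895783468 330
```

```bash
python3 -m handwheel '[{"tx":5,"ty":0,"tz":0,"roll":0},{"tx":10,"ty":0,"tz":0,"roll":0},{"tx":12,"ty":0,"tz":0,"roll":0},{"tx":12,"ty":0,"tz":0,"roll":0},{"tx":12,"ty":0,"tz":0,"roll":0},{"tx":12,"ty":0,"tz":0,"roll":0},{"tx":12,"ty":0,"tz":0,"roll":0},{"tx":12,"ty":0,"tz":0,"roll":0},{"tx":9,"ty":0,"tz":0,"roll":0},{"tx":4,"ty":0,"tz":0,"roll":0},{"tx":0,"ty":0,"tz":0,"roll":0},{"tx":0,"ty":0,"tz":0,"roll":0}]'; python3 wst.py; cat > lz.py <<'E'
from h import *
B=dict(top=.13412,scene=.13809)
for n in B:
    im,d,K,E=shot(n); P=cloud(d,K,E); q=P[(P[...,2]>.128)&(P[...,2]<.150)&(np.hypot(P[...,0]-.547,P[...,1]-.243)<.054)]; print(n,"lift mm",(np.median(q[:,2])-B[n])*1e3,len(q))
    np.savez(n+"9.npz",im=im,d=d,K=K,E=E); cv2.imwrite(f"pics/{n}9.png",im[...,::-1])
E
python3 lz.py
```

```text
t: 15.92
tool_pos: [0.488, 0.0595, 0.0096]
tool_rot: [-2.536, -1.853, -0.004]
contact_force: [1.3, 3.6, 3.9]
opening: 0.0349
grip_force: 80.7
20454 tip x (tool mm) [ 63.60680025 106.97987208] y mid -0.006420009250327971 w 59.97262387873338
0.05 y mid -0.5791011429915668 height above bench 29.501336459518892
0.08 y mid -2.334051229525378 height above bench 23.496793831082037
0.11 y mid -0.011214732528817828 height above bench 34.014553003023615
TCP rel nose: along -103.62024650653042 lateral 1.2628164762327936 tool x yaw 72.28255178694984 tilt [ 2.02586116e-03  5.50464185e-04 -9.99997796e-01] z 0.00954668860791056 F [0.84754835 2.77129407 4.95678616] dq 0.008543330971807872
top lift mm -0.21126368612886526 1341
scene lift mm 0.06730125596710046 340
```

```bash
python3 -m handwheel '[{"tx":2,"ty":0,"tz":0,"roll":0},{"tx":2,"ty":0,"tz":0,"roll":0},{"tx":2,"ty":0,"tz":0,"roll":0},{"tx":2,"ty":0,"tz":0,"roll":0},{"tx":2,"ty":0,"tz":0,"roll":0},{"tx":2,"ty":0,"tz":0,"roll":0},{"tx":2,"ty":0,"tz":0,"roll":0},{"tx":2,"ty":0,"tz":0,"roll":0},{"tx":2,"ty":0,"tz":0,"roll":0},{"tx":1,"ty":0,"tz":0,"roll":0},{"tx":0,"ty":0,"tz":0,"roll":0},{"tx":0,"ty":0,"tz":0,"roll":0}]'; python3 wst.py|tail -3; python3 lz.py
```

```text
t: 17.07
tool_pos: [0.4922, 0.0715, 0.0095]
tool_rot: [2.531, 1.851, -0.014]
contact_force: [-6.8, -19.2, 10.5]
opening: 0.0348
grip_force: 81.8
0.08 y mid -0.6129341561004874 height above bench 24.483898547593405
0.11 y mid 0.10631153132765504 height above bench 36.32300326584757
TCP rel nose: along -90.50946687122882 lateral 0.8840389424554193 tool x yaw 72.34025430365944 tilt [-1.03532696e-02 -3.23561525e-04 -9.99946351e-01] z 0.009518212037885325 F [ -6.78232707 -19.71843219  10.1613999 ] dq 0.001274240180752781
top lift mm 0.5820385321882171 1341
scene lift mm 0.8770177656602374 335
```

```bash
python3 -m handwheel '[{"tx":1,"ty":0,"tz":0,"roll":0},{"tx":2,"ty":0,"tz":0,"roll":0},{"tx":2,"ty":0,"tz":0,"roll":0},{"tx":2,"ty":0,"tz":0,"roll":0},{"tx":2,"ty":0,"tz":0,"roll":0},{"tx":2,"ty":0,"tz":0,"roll":0},{"tx":2,"ty":0,"tz":0,"roll":0},{"tx":1,"ty":0,"tz":0,"roll":0},{"tx":0,"ty":0,"tz":0,"roll":0},{"tx":0,"ty":0,"tz":0,"roll":0},{"tx":0,"ty":0,"tz":0,"roll":0}]'; python3 wst.py|tail -3; python3 lz.py
```

```text
t: 18.13
tool_pos: [0.4966, 0.0847, 0.0095]
tool_rot: [2.531, 1.85, -0.013]
contact_force: [-6.7, -19.9, 10.9]
opening: 0.0352
grip_force: 81.9
0.08 y mid 0.06357326142149115 height above bench 38.91603698673466
0.11 y mid -0.06472873111787979 height above bench 39.082420628745204
TCP rel nose: along -76.63496147944971 lateral 0.7319168824634668 tool x yaw 72.32709639006725 tilt [-1.04806310e-02 -8.56964772e-05 -9.99945073e-01] z 0.009521780916743515 F [ -6.96209615 -19.35115003  11.31650189] dq 0.001894138266236601
top lift mm 3.4367707318413707 1344
scene lift mm 3.3540018125398086 342
```

```bash
python3 -m handwheel '[{"tx":0,"ty":0,"tz":0,"roll":0},{"tx":0,"ty":0,"tz":0,"roll":0},{"tx":0,"ty":0,"tz":0,"roll":0},{"tx":0,"ty":0,"tz":0,"roll":0},{"tx":0,"ty":0,"tz":0,"roll":0},{"tx":0,"ty":0,"tz":0,"roll":0}]'; python3 lz.py; python3 - <<'E'
from h import *
cv2.imwrite("pics/f.png",cv2.resize(cv2.imread("pics/scene9.png")[110:290,220:440],(733,600),interpolation=cv2.INTER_CUBIC))
P=cloud(*[np.load("top9.npz")[k] for k in("d","K","E")]); t=P[(P[...,2]>.130)&(P[...,2]<.146)&(np.hypot(P[...,0]-.547,P[...,1]-.243)<.07)]
print(cv2.minEnclosingCircle(t[:,:2].astype(np.float32)), np.linalg.lstsq(np.c_[t[:,:2]-[.547,.243],np.ones(len(t))],t[:,2],rcond=None)[0])
E
```

```text
t: 18.78
tool_pos: [0.4966, 0.0847, 0.0095]
tool_rot: [2.531, 1.85, -0.013]
contact_force: [-6.1, -19.4, 10.2]
opening: 0.035
grip_force: 81.9
top lift mm 3.4202475831746346 1346
scene lift mm 3.552748830611463 336
((0.5454627871513367, 0.24239125847816467), 0.0572691485285759) [-0.00034605  0.0009126   0.13742923]
```

View pics/f.png

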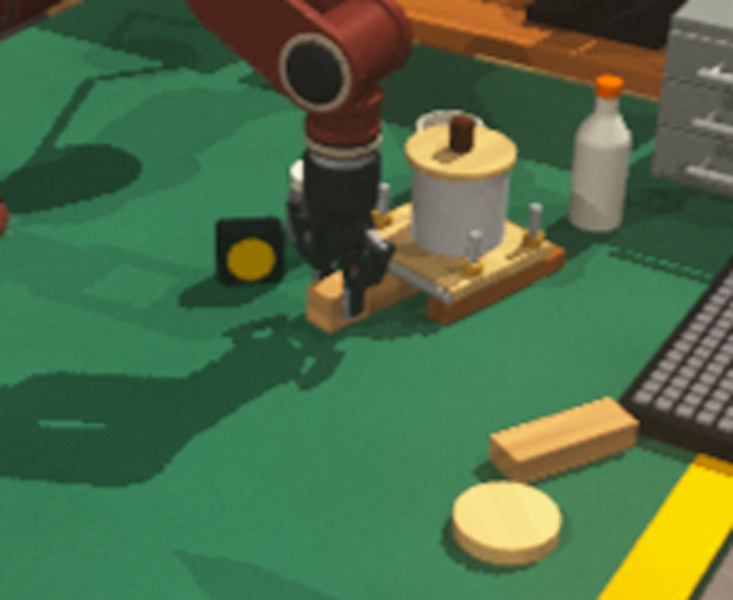

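The lid is seated level at (460,150). The gripped wedge lies flat under the nose at (400,270), and the plate is about 3.5 mm up and steady. The bystanders in view haven't moved.

```bash
python3 -c "
from station import ctrl
print(ctrl.finish_job())"
```

```text
the job is handed in; nothing more can be done
None
```

The job is handed in, with no verdict returned: the lid is seated level on the cup, and the still-gripped wedge, flat on the bench, holds the plate about 3.5 mm off the rails.

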